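# Seat a globe foot on the sprung jig's locating pin and hold it down

### The job

Pull the drawer of the parts box out to its stop, take out the turned wooden globe foot and set it, stem up, over the locating pin of the sprung jig, working it about until it drops on to the pin. Then press the foot down until the jig's sprung bed is fully down, and finish while holding it pressed there, so that it can be clamped; do not let go. Leave the tape roll, the pigment jar and the water pot where they are.

Things in the scene. Friction and masses are not known exactly. Their poses are not given: they have to be found in the camera images.
- parts_box: Wooden parts box with one drawer, 230 deep x 220 wide x 108 mm high, standing on the table, its front towards the robot; fixed. Origin at the centre of its underside, x to its back, z up.
- parts_box_drawer0_handle (a point): Centre of the drawer's steel bar handle. x points into the box, y along the bar, z up; the drawer pulls out along -x. The bar is 11 mm thick, 110 mm long, 70 mm above the table, 38 mm below the box's top; 29 mm are free between bar and drawer front.
- parts_box_drawer0 (a joint): How far the drawer is out, in m: 0 shut (at the start), 0.158 at its stop. About 1 N of friction; it stays where it is left. Inside it is 178 mm wide and 185 mm long; its floor is 22 mm above the table, its sides reach 86 mm.
- foot_mid (a point): Centre of the light wooden globe foot, 29 mm above its underside, z up along the stem. Disc 80 mm across, 18 mm thick; on it a round stem 22 mm thick, 40 mm high; 0.10 to 0.19 kg. Underside: central blind hole 15 mm across, 15 mm deep. Starts stem up in the shut drawer, near its front; with the drawer at its stop it is clear of the box. Grip the stem; fingertips may rest on the disc.
- jig: Sprung jig, fixed to the table: wooden base board 160 x 160 x 16 mm, over it a plywood bed 120 x 120 x 10 mm on four springs, with a dark plate 28 mm square in its middle through which a steel locating pin stands up. Origin at the centre of the underside, z up, x and y along its sides.
- jig_bed (a point): Centre of the bed's top face when not pressed, 44 mm above the table; it does not sink with the bed. The pin, 12 mm thick with a flat top (1.5 mm chamfer), ends 7 mm above this and does not sink. The pin is adjustable: its axis is anywhere within 5 mm of this point in each of the jig's x and y, to be seen or felt. A foot on the pin's top stands 7 mm above the bed; dropped on, it rests on the bed.
- bed (a joint): How far the sprung bed is pressed down, in m: 0 up, 0.006 at its stop. The spring pushes up with about 4 N at the top and 13 N at the stop (1.5 N per mm, the bed's weight taken off).
- tape_roll: Bystander: roll of tape lying flat, 92 mm across, 18 mm high; origin at the centre of its underside.
- pigment_jar: Bystander: glass jar with a lid, 59 mm across, 95 mm high; origin at the centre of its underside.
- water_pot: Bystander: pewter pot with a handle, 91 x 118 x 106 mm high; origin at the centre of its underside.

How it is judged:
On the way, in this order (a step that is already met when the one before it is completed fails the run):
1. the drawer is pulled out to its stop (at least 150 of 158 mm) (value of joint parts_box_drawer0 above 0.15 m), for 0.1 s.
2. the foot has dropped on to the pin: upright over the bed, its underside lower than 3 mm above the unpressed bed (z of foot_mid in the frame of jig_bed below 0.032 m and horizontal distance between foot_mid and jig_bed below 0.012 m and angle between foot_mid's own z axis and vertical below 0.08 rad), for 0.1 s.
At the end, for the whole second after the job is handed in: The foot sits on the pin, stem up (within 0.08 rad of upright, centre within 12 mm of the bed's centre), and the robot's fingers hold it pressed down with the bed at least 4.5 of its 6 mm down, at rest, through the last second. Whether the drawer is still out does not matter then (value of joint bed above 0.0045 m and z of foot_mid in the frame of jig_bed below 0.0265 m and horizontal distance between foot_mid and jig_bed below 0.012 m and angle between foot_mid's own z axis and vertical below 0.08 rad and contact force between the fingers and foot above 1.5 N and linear speed of foot below 0.01 m/s); the arm keeps its last pose, push and grip.
It fails at once if a bystander (tape roll, pigment jar, water pot) is moved more than 30 mm (distance of any of tape_roll, pigment_jar, water_pot from where it was at the start of the episode above 0.03 m).
It also fails if it takes over 72 s, if anything falls off the work surface, if the arm or the gripper's body presses on something with over 40 N, if the wrist force passes 120 N, or if a joint passes its speed limit or range.

### The arm

A 6-joint arm with a two-finger parallel gripper is mounted at the origin on a cart in front of the work surface, level with it; the furniture and walls round the work are solid. World frame = base frame: x ahead of the robot, y to its left, z up, the work surface at z = 0. Lengths are in m, angles in rad, forces in N, time in s.
With the tool pointing down it reaches from about 0.35 to 0.85 m from the base axis. Payload 8.1 kg.
Tool frame: the origin (TCP) lies on the centre line of the jaws, within the pads' length; the fingertips stand robot.tips_ahead ahead of it and the grasp point (between the pads) lies 8 mm behind it (robot.tips_ahead is the distance from the TCP to the fingertips, in m); z points along the fingers, y is the direction in which the jaws open and shut (so a half turn about z gives the same grasp; the last joint's range is limited). The gripper opens to 93 mm and grips with 3 to 60 N. Pads are 15 mm wide; open, the fingers measure 128 mm over their backs; the gripper's body (75 mm by 188 mm) begins 65 mm behind the grasp point.
Start: joints at [-1.272, 0.13, 1.488, -0, 1.523, -0.085], TCP at [0.225, -0.556, 0.23] pointing down, gripper open.
Joint ranges: [-2.96, 2.96], [-0.89, 2.26], [0.02, 2.5], [-1.34, 4.48], [0, 2.73], [-2.66, 2.66]. Speed limits (rad/s): [2.39, 2.39, 2.79, 3.14, 3.14, 3.14].

### API

Orientations are given as a rotation vector (axis times angle).
In Python, from plant import monitor, eyes, job, robot gives the robot as it stands.
- The arm moves only by the tool servo_tool, never from a script. Its argument "plan" is a list that holds one entry, the list of rows, each a list of 7 numbers: the closure, from -1 (fully open) to 1 (shut), so that 0 is half open, then the shift along the world's x, y, z in mm, then the turn, a rotation vector about the world's x, y, z in rad. In form: [[[hand, dx, dy, dz, ax, ay, az], ...]]. A call has 1 to 12 rows; each row shifts and turns the commanded pose from where the row before left it; what a row does not reach is not made up. A row lasts 1/10 s, in which the tool goes at most 50 mm and 8.59 degrees, less where a joint would pass 70% of its speed; a pose out of reach is approached as far as the arm can. A call with a gripper value outside its range is refused whole. The fingers move at their own pace and stop on an object; "force" is the grip in N (left out, the last holds). Time passes only in rows, so rows that do not move let the fingers close. It gives the time, the measured TCP pose, the force and the opening at its end, in the units of the state.
- monitor.read_state(): the state, without advancing time (a new reading comes with each control period).
- eyes.read_camera(name): name is "scene" or "top"; returns the picture (480x640x3 uint8, red, green, blue); there is no depth.
- eyes.camera_info(name): a dict with "mtx" (3x3 intrinsics, pixels), "R" (3x3) and "t" (3): a world point X has camera coordinates R X + t. Camera axes: x right, y down, z forward; pixel columns grow to the right and rows downward; lengths in m; the calibration is good to about 2 mm. A picture is of the moment at which its call begins. camera_info takes no time and is no camera call.
- job.close_job(): hands the job in, once; it reports no verdict.
The state is a dict: "t": time; "q": joint angles; "dq": joint speeds; "joint_torque": joint torques, N m; "tool_pos": TCP position; "orientation": TCP orientation; "force": force on the tool from outside, world axes, zero at the start; "wrist_torque": the same for the moment, N m; "opening": finger opening in m.
Only numpy, scipy, OpenCV 4.12 (cv2) and the standard library are available. Lean on these libraries where they do the work, as an engineer would, in place of code of your own. Each camera call takes 0.05 s, during which the arm holds its last target. There are 200 camera calls.

## Working session

There is one attempt and no reset: what is moved stays moved. The work goes in short steps, Python scripts to look and compute and a tool call to move; the robot and the scene stay as the last step left them, time stands still between calls to the robot, and variables do not carry over. Pictures are saved under pics/ and viewed, about 8 in all and at most 12, crops included, and the job is handed in when it is done.

Besides the shell and the picture viewer there is one more tool, called after "Emit:" as name(argument=value, ...), one argument or row to a line, values as JSON. servo_tool: Moves the arm, as the interface text tells. Its arguments: {"type":"object","properties":{"plan":{"type":"array"},"force":{"type":"number"}},"required":["plan"]}

```bash
ls; mkdir -p pics
cat > h.py <<'E'
import numpy as np, cv2
from plant import monitor, eyes, job, robot
def snap(cam,name,crop=None,scale=1):
    im=eyes.read_camera(cam)
    cv2.imwrite('pics/'+name+'_raw.png',im[:,:,::-1])
    o=im[:,:,::-1]
    if crop: x0,y0,x1,y1=crop; o=o[y0:y1,x0:x1]
    if scale!=1: o=cv2.resize(o,None,fx=scale,fy=scale,interpolation=cv2.INTER_CUBIC)
    cv2.imwrite('pics/'+name+'.png',o); return im
def ray(cam,u,v,z):
    c=eyes.camera_info(cam); K,R,t=map(np.array,(c['mtx'],c['R'],c['t']))
    o=-R.T@t; d=R.T@np.linalg.solve(K,[u,v,1.]); return o+d*(z-o[2])/d[2]
def proj(cam,X):
    c=eyes.camera_info(cam); K,R,t=map(np.array,(c['mtx'],c['R'],c['t']))
    p=K@(R@np.array(X)+t); return p[:2]/p[2]
E
python3 - <<'E'
from h import *
np.set_printoptions(precision=3,suppress=True)
snap('top','t0'); snap('scene','s0')
print(robot.tips_ahead, monitor.read_state())
for c in('top','scene'):
    i=eyes.camera_info(c); print(c,np.array(i['mtx']),-np.array(i['R']).T@i['t'],np.array(i['R']))
E
```

```text
pics
0.011 {'t': 0.1, 'q': array([-1.272,  0.131,  1.489,  0.   ,  1.523, -0.085]), 'dq': array([-0.001, -0.002, -0.002, -0.001, -0.001, -0.   ]), 'joint_torque': array([  0.   , -56.134, -49.31 ,   0.077,   0.029,  -0.   ]), 'tool_pos': array([ 0.225, -0.556,  0.229]), 'orientation': array([-3.082, -0.599,  0.   ]), 'force': array([-0.172, -0.168, -0.778]), 'wrist_torque': array([0.051, 0.032, 0.   ]), 'opening': 0.09274950639309007}
top [[563.039   0.    322.903]
 [  0.    563.039 229.405]
 [  0.      0.      1.   ]] [ 0.452 -0.086  1.295] [[ 0.01  -1.     0.001]
 [-0.995 -0.01  -0.102]
 [ 0.102  0.    -0.995]]
scene [[584.871   0.    317.444]
 [  0.    584.871 246.436]
 [  0.      0.      1.   ]] [0.002 0.736 0.739] [[-0.829 -0.559 -0.004]
 [-0.3    0.451 -0.841]
 [ 0.472 -0.696 -0.542]]
```

View pics/t0.png

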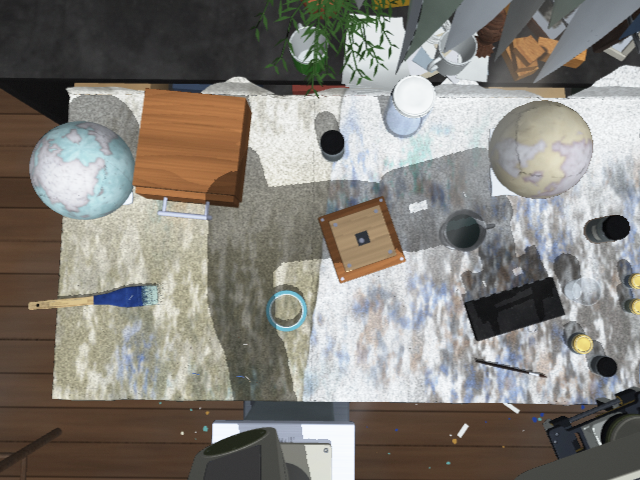

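View pics/s0.png

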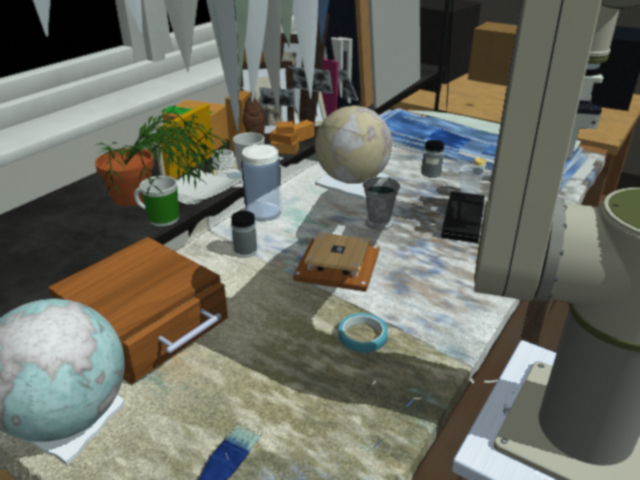

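The top view shows the box at upper left with its handle at about (160,212)–(210,218). The jig bed is centred near (362,238), the tape at (287,311), the jar at (332,145) and the pot at (463,230). I'll enlarge the handle and the jig.

Run:
```python
from h import *
np.set_printoptions(precision=4,suppress=True)
im=cv2.imread('pics/t0_raw.png')
a=cv2.resize(im[190:230,140:220],None,fx=9,fy=9,interpolation=cv2.INTER_CUBIC)[:, :720]
b=cv2.resize(im[220:256,322:402],None,fx=9,fy=9,interpolation=cv2.INTER_CUBIC)
cv2.imwrite('pics/c0.png',np.vstack([a[:360],b[:240+84]])[:600] if 0 else cv2.resize(np.vstack([a,b]),None,fx=.85,fy=.85))
for n,u,v,z in [('hL',160,208,.07),('hR',210,214,.07),('boxFL',136,193,.108),('boxFR',241,205,.108),('boxBL',147,90,.108),('boxBR',250,97,.108),('bed',362,238,.044),('tape',287,311,.018),('jar',332,145,.095),('pot',463,230,.1),('bedR',378,197,.044),('baseT1',319,216,.016),('baseT2',380,198,.016),('baseT3',405,262,.016),('baseT4',342,283,.016)]:
    print(n,ray('top',u,v,z))
```

```text
hL [0.6215 0.2728 0.07  ]
hR [0.6093 0.1627 0.07  ]
boxFL [0.648  0.3141 0.108 ]
boxFR [0.6244 0.0896 0.108 ]
boxBL [0.8747 0.3001 0.108 ]
boxBR [0.8613 0.0759 0.108 ]
bed [ 0.562  -0.1725  0.044 ]
tape [ 0.3981 -0.0063  0.018 ]
jar [ 0.76   -0.1032  0.095 ]
pot [ 0.5764 -0.3841  0.1   ]
bedR [ 0.6548 -0.2082  0.044 ]
baseT1 [ 0.6141 -0.0759  0.016 ]
baseT2 [ 0.6571 -0.2156  0.016 ]
baseT3 [ 0.5108 -0.2722  0.016 ]
baseT4 [ 0.4619 -0.1295  0.016 ]
```

View pics/c0.png

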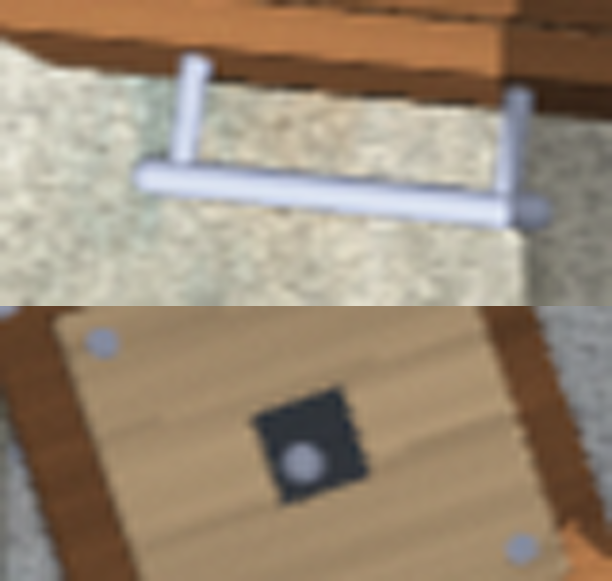

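Run:
```python
from h import *
from scipy.spatial.transform import Rotation as Ro
np.set_printoptions(precision=4,suppress=True)
f=lambda p,x0,y0:((p[0]+.5)/7.65-.5+x0,(p[1]+.5)/7.65-.5+y0)
a=ray('top',*f((135,177),140,190),.07);b=ray('top',*f((550,212),140,190),.07)
print('handle',(a+b)/2,np.linalg.norm(a-b),'bar dir',np.degrees(np.arctan2(*(a-b)[1::-1])))
pl=np.mean([ray('top',*f((x,y-306),322,220),.044) for x,y in[(340,388),(252,418),(283,503),(368,473)]],0)
pin=ray('top',*f((303,463-306),322,220),.051)
print('plate',pl,'pin',pin)
im=cv2.imread('pics/t0_raw.png')
print(im[234:246,355:369].sum(2))
p=ray('top',342,283,.016)-ray('top',405,262,.016);print('jig yaw',np.degrees(np.arctan2(p[1],p[0])))
s=monitor.read_state();R=Ro.from_rotvec(s['orientation']).as_matrix();print(R)
print(np.degrees(np.arctan2(R[1,1],R[0,1])))
```

```text
handle [0.6066 0.2189 0.07  ] 0.11958010583286849 bar dir 85.71458140507613
plate [ 0.5625 -0.173   0.044 ] pin [ 0.5567 -0.1702  0.051 ]
[[243 160 153 159 160 159 157 157 156 157 158 155 240 374]
 [219 160 158 157 157 154 153 157 157 158 161 158 159 333]
 [308 159 155 159 153 159 160 162 159 163 159 157 155 239]
 [357 222 158 157 161 178 188 179 161 153 155 151 153 231]
 [390 262 157 158 221 331 396 338 223 157 155 157 157 165]
 [422 297 163 180 322 414 434 427 341 221 162 158 161 158]
 [418 347 221 210 346 417 434 430 375 247 163 160 162 162]
 [421 390 261 204 309 400 428 418 352 234 164 159 158 160]
 [428 432 306 169 230 306 351 353 266 176 157 167 173 185]
 [434 435 366 226 164 182 202 181 166 178 191 252 322 376]
 [427 422 414 289 163 166 171 185 254 319 377 401 405 409]
 [406 405 389 300 210 252 273 352 401 404 399 407 408 407]]
jig yaw 108.89725704121608
[[ 0.9272  0.3744 -0.0005]
 [ 0.3744 -0.9272  0.0016]
 [ 0.0001 -0.0016 -1.    ]]
-68.00997029773266
```

Emit:
servo_tool(
  plan=[
    [[0.45, 19, 38.5, 0, 0, 0, 0.056], [0.45, 19, 38.5, 0, 0, 0, 0.056], [0.45, 19, 38.5, 0, 0, 0, 0.056], [0.45, 19, 38.5, 0, 0, 0, 0.056], [0.45, 19, 38.5, 0, 0, 0, 0.056], [0.45, 19, 38.5, 0, 0, 0, 0.056], [0.45, 19, 38.5, 0, 0, 0, 0.056], [0.45, 19, 38.5, 0, 0, 0, 0.056], [0.45, 19, 38.5, 0, 0, 0, 0.056], [0.45, 19, 38.5, 0, 0, 0, 0.056]],
  ],
  force=15,
)

```text
t: 1.1
tool_pos: [0.4149, -0.1696, 0.2294]
orientation: [-2.797, -1.431, 0.0]
force: [0.8, -1.0, 0.3]
opening: 0.0259
```

Emit:
servo_tool(
  plan=[
    [[0.45, 19, 39, 0, 0, 0, 0.055], [0.45, 19, 39, 0, 0, 0, 0.055], [0.45, 19, 39, 0, 0, 0, 0.055], [0.45, 19, 39, 0, 0, 0, 0.055], [0.45, 19, 39, 0, 0, 0, 0.055], [0.45, 19, 39, 0, 0, 0, 0.055], [0.45, 19, 39, 0, 0, 0, 0.055], [0.45, 19, 39, 0, 0, 0, 0.055], [0.45, 19, 39, 0, 0, 0, 0.055], [0.45, 20, 38, 0, 0, 0, 0.055], [0.45, 0, 0, -50, 0, 0, 0], [0.45, 0, 0, -40, 0, 0, 0]],
  ],
)

```text
t: 2.3
tool_pos: [0.6063, 0.2194, 0.1384]
orientation: [2.302, 2.136, 0.002]
force: [0.1, -0.2, -1.3]
opening: 0.0254
```

Run:
```python
from h import *
from scipy.spatial.transform import Rotation as Ro
s=monitor.read_state();R=Ro.from_rotvec(s['orientation']).as_matrix();print(s['t'],s['tool_pos'],s['opening'],s['force'],np.degrees(np.arctan2(R[1,1],R[0,1])),s['q'])
snap('scene','s1',(60,220,360,420),2.5)
```

```text
2.3 [0.60633673 0.21935191 0.13838733] 0.025443271692954208 [ 0.1093858  -0.18055783 -1.34127837] -4.2817460882982985 [2.67619176e-01 3.04147450e-01 1.45741874e+00 1.76678888e-05
 1.37855455e+00 3.42346028e-01]
```

View pics/s1.png

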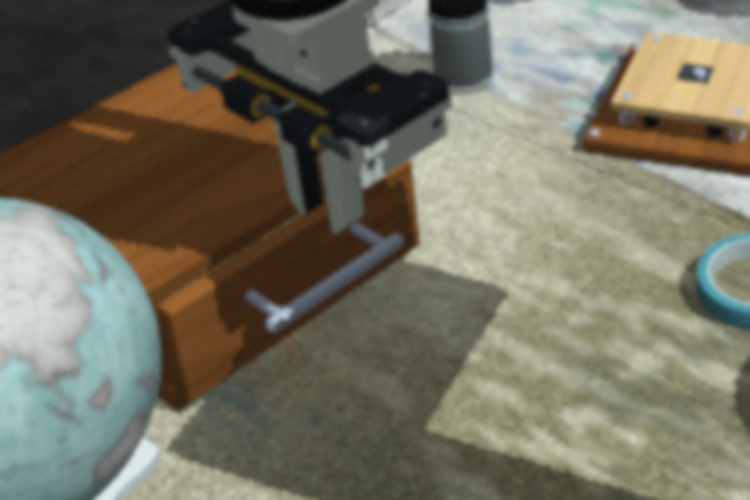

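The fingers are above the bar, which spans crop (275,320)–(398,242). I'll descend in stages.

Run:
```python
from h import *
print(ray('scene',60+336/2.5,220+280/2.5,.07),proj('scene',[.6066,.2189,.07]))
```

```text
[0.60880951 0.21945971 0.07      ] [195.56547446 332.29355715]
```

Emit:
servo_tool(
  plan=[
    [[0.45, 0, 0, -15, 0, 0, 0], [0.45, 0, 0, -15, 0, 0, 0], [0.45, 0, 0, -10, 0, 0, 0], [0.45, 0, 0, -10, 0, 0, 0]],
  ],
)

```text
t: 2.75
tool_pos: [0.6067, 0.2176, 0.0906]
orientation: [2.305, 2.133, 0.003]
force: [0.1, 0.0, -0.6]
opening: 0.0256
```

Emit:
servo_tool(
  plan=[
    [[0.45, 0, 0, -8, 0, 0, 0], [0.45, 0, 0, -8, 0, 0, 0], [0.45, 0, 0, -8, 0, 0, 0], [0.9, 0, 0, 0, 0, 0, 0], [0.9, 0, 0, 0, 0, 0, 0], [0.9, 0, 0, 0, 0, 0, 0]],
  ],
)

```text
t: 3.35
tool_pos: [0.6059, 0.2177, 0.0659]
orientation: [2.305, 2.134, 0.001]
force: [0.4, -0.8, -2.5]
opening: 0.0104
```

Emit:
servo_tool(
  plan=[
    [[0.9, -13, 1, 0, 0, 0, 0], [0.9, -13, 1, 0, 0, 0, 0], [0.9, -13, 1, 0, 0, 0, 0], [0.9, -13, 1, 0, 0, 0, 0], [0.9, -13, 1, 0, 0, 0, 0], [0.9, -13, 1, 0, 0, 0, 0], [0.9, -13, 1, 0, 0, 0, 0], [0.9, -13, 1, 0, 0, 0, 0], [0.9, -13, 1, 0, 0, 0, 0], [0.9, -13, 1, 0, 0, 0, 0], [0.9, -13, 1, 0, 0, 0, 0], [0.9, -13, 1, 0, 0, 0, 0]],
  ],
)

```text
t: 4.55
tool_pos: [0.4497, 0.2312, 0.0659]
orientation: [-2.304, -2.134, -0.005]
force: [20.0, 4.0, -9.2]
opening: 0.0111
```

Emit:
servo_tool(
  plan=[
    [[0.9, -3, 0, 0, 0, 0, 0], [0.9, 0, 0, 0, 0, 0, 0], [0.9, 0, 0, 0, 0, 0, 0]],
  ],
)

```text
t: 4.85
tool_pos: [0.4499, 0.2305, 0.0667]
orientation: [2.303, 2.132, 0.011]
force: [14.9, 3.3, -13.8]
opening: 0.0102
```

Emit:
servo_tool(
  plan=[
    [[0.45, 3, 0, 0, 0, 0, 0], [0.45, 0, 0, 0, 0, 0, 0], [0.45, 0, 0, 0, 0, 0, 0], [0.45, 0, 0, 25, 0, 0, 0], [0.45, 0, 0, 40, 0, 0, 0], [0.0, 0, 0, 40, 0, 0, 0], [0.0, 0, -40, 20, 0, 0, 0], [0.0, 0, -50, 0, 0, 0, 0], [0.0, 0, -50, 0, 0, 0, 0], [0.0, 0, -30, 0, 0, 0, 0]],
  ],
)

```text
t: 5.85
tool_pos: [0.4493, 0.0571, 0.1912]
orientation: [2.305, 2.133, 0.0]
force: [0.3, -0.1, 0.4]
opening: 0.0464
```

Run:
```python
from h import *
print(monitor.read_state()['tool_pos'],monitor.read_state()['opening'])
snap('top','t1',(110,180,270,300),5); snap('scene','s2')
```

```text
[0.44934179 0.05708553 0.19115678] 0.046377575649311796
```

View pics/t1.png

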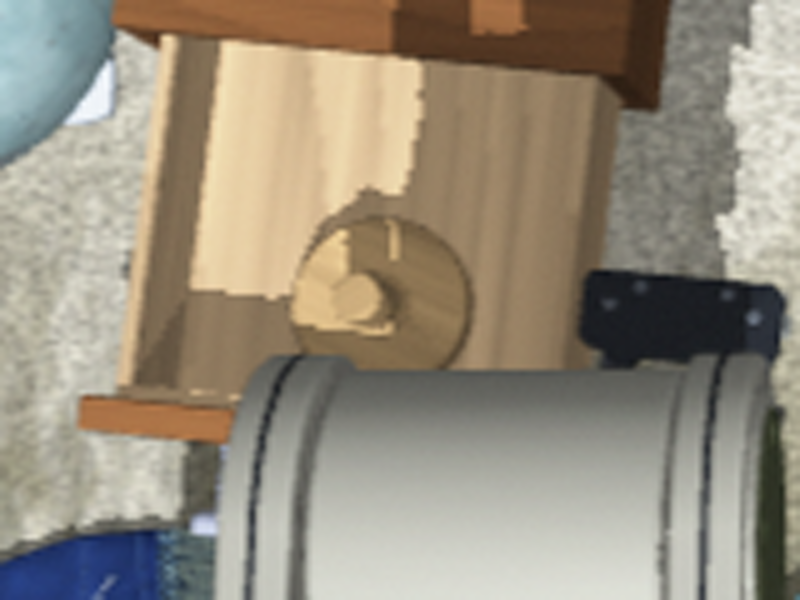

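The foot is visible in the open drawer, with the stem top at crop (360,298) and the disc centre at about (382,307).

Run:
```python
from h import *
f=lambda x,y:((x+.5)/5-.5+110,(y+.5)/5-.5+180)
a=ray('top',*f(360,298),.080);b=ray('top',*f(382.5,307),.040);print(a,b,ray('top',*f(85,420),.08),ray('top',*f(125,390),.086))
print(proj('scene',[a[0],a[1],.08]))
im=cv2.imread('pics/s2_raw.png');u,v=proj('scene',a).astype(int)
cv2.imwrite('pics/s2c.png',cv2.resize(im[v-50:v+50,u-65:u+65],None,fx=5,fy=5,interpolation=cv2.INTER_CUBIC)); print(u,v)
```

```text
[0.55243002 0.22045782 0.08      ] [0.55178811 0.22033801 0.04      ] [0.49852113 0.33709322 0.08      ] [0.5113233  0.31841891 0.086     ]
[217.94609103 340.23657191]
217 340
```

View pics/s2c.png

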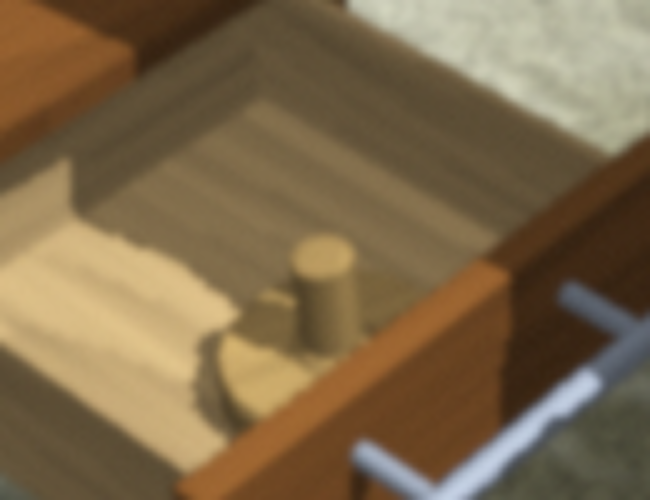

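Emit:
servo_tool(
  plan=[
    [[0.0, 9, 15, 0, 0, 0, -0.143], [0.0, 9, 15, 0, 0, 0, -0.143], [0.0, 9, 15, 0, 0, 0, -0.143], [0.0, 9, 15, 0, 0, 0, -0.143], [0.0, 9, 15, 0, 0, 0, -0.143], [0.0, 9, 15, 0, 0, 0, -0.143], [0.0, 9, 15, 0, 0, 0, -0.143], [0.0, 9, 15, 0, 0, 0, -0.143], [0.0, 9, 15, 0, 0, 0, -0.143], [0.0, 9, 15, 0, 0, 0, -0.143], [0.0, 9, 13.5, 0, 0, 0, -0.141], [0.0, 4, 0, -10, 0, 0, 0]],
  ],
)

```text
t: 7.15
tool_pos: [0.5535, 0.2258, 0.1817]
orientation: [-3.138, 0.122, -0.004]
force: [-0.1, 0.6, -0.3]
opening: 0.0465
```

Emit:
servo_tool(
  plan=[
    [[0.0, 0, 0, -30, 0, 0, 0], [0.0, 0, 0, -30, 0, 0, 0], [0.0, 0, 0, -20, 0, 0, 0], [0.0, 0, 0, 0, 0, 0, 0]],
  ],
)

```text
t: 7.55
tool_pos: [0.5492, 0.2222, 0.0958]
orientation: [3.137, -0.114, -0.012]
force: [-0.3, -0.2, 0.0]
opening: 0.0463
```

Emit:
servo_tool(
  plan=[
    [[0.0, 3, -2, -10, 0, 0, 0], [0.0, 0, 0, -15, 0, 0, 0], [0.0, 0, 0, -10, 0, 0, 0], [0.0, 0, 0, -7, 0, 0, 0], [0.0, 0, 0, 0, 0, 0, 0]],
  ],
)

```text
t: 8.05
tool_pos: [0.5548, 0.2209, 0.0572]
orientation: [3.139, -0.121, -0.003]
force: [0.3, -0.8, 0.6]
opening: 0.046
```

Emit:
servo_tool(
  plan=[
    [[0.0, -1, 0, -2, 0, 0, 0], [0.0, 0, 0, 0, 0, 0, 0], [0.9, 0, 0, 0, 0, 0, 0], [0.9, 0, 0, 0, 0, 0, 0], [0.9, 0, 0, 0, 0, 0, 0], [0.9, 0, 0, 0, 0, 0, 0]],
  ],
  force=20,
)

```text
t: 8.65
tool_pos: [0.5549, 0.2213, 0.057]
orientation: [-3.139, 0.121, -0.001]
force: [-0.1, 0.4, 0.1]
opening: 0.0209
```

Emit:
servo_tool(
  plan=[
    [[0.9, 0, 0, 30, 0, 0, 0], [0.9, 0, 0, 45, 0, 0, 0], [0.9, 0, 0, 45, 0, 0, 0], [0.9, 0, -25, 0, 0, 0, 0], [0.9, 0, -46, 0, 0, 0, 0], [0.9, 0, -46, 0, 0, 0, 0], [0.9, 0, -46, 0, 0, 0, 0], [0.9, 0, -46, 0, 0, 0, 0], [0.9, 0, -46, 0, 0, 0, 0], [0.9, 0, -46, 0, 0, 0, 0], [0.9, 0, -46, 0, 0, 0, 0], [0.9, 0, -25, 0, 0, 0, 0]],
  ],
)

```text
t: 9.85
tool_pos: [0.554, -0.1543, 0.1765]
orientation: [3.138, -0.125, -0.0]
force: [0.7, 0.3, -1.6]
opening: 0.0212
```

Emit:
servo_tool(
  plan=[
    [[0.9, 0, -20, -30, 0, 0, 0], [0.9, 0, 0, -30, 0, 0, 0], [0.9, 0, 0, -10, 0, 0, 0], [0.9, 0, 0, 0, 0, 0, 0], [0.9, 0, 0, 0, 0, 0, 0]],
  ],
)

```text
t: 10.35
tool_pos: [0.5552, -0.1705, 0.1077]
orientation: [3.139, -0.12, 0.001]
force: [-0.6, 0.6, 0.4]
opening: 0.0214
```

Run:
```python
from h import *
s=monitor.read_state();print(s['t'],s['tool_pos'],s['orientation'],s['opening'],s['force'])
snap('scene','s3',(260,190,420,310),5); snap('top','t3',(302,180,462,300),5)
print(proj('scene',s['tool_pos']),proj('top',s['tool_pos']))
```

```text
10.35 [ 0.55523242 -0.17049706  0.10768762] [ 3.13906695e+00 -1.20025695e-01  1.23665728e-03] 0.021399620737827984 [-0.60940614  0.60197477  0.42314355]
[341.22002621 225.57028507] [363.1257428 238.5799208]
```

View pics/s3.png

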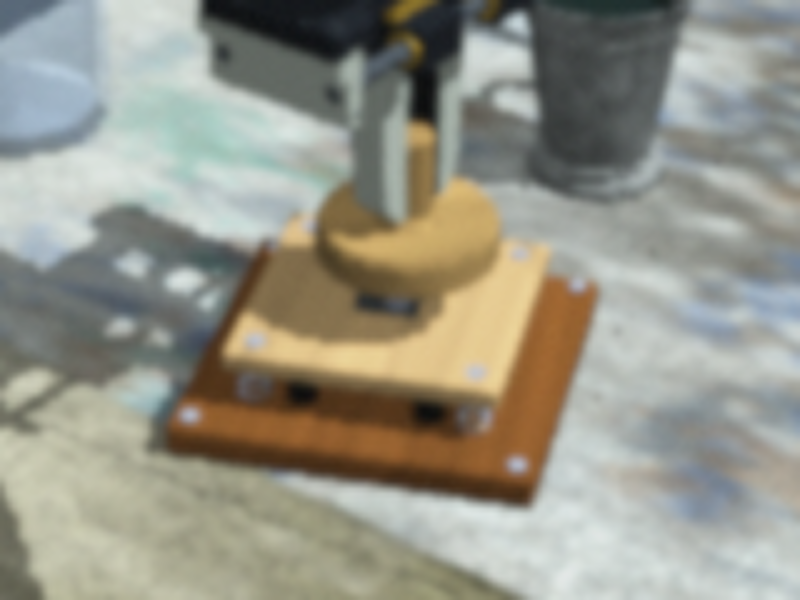

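View pics/t3.png

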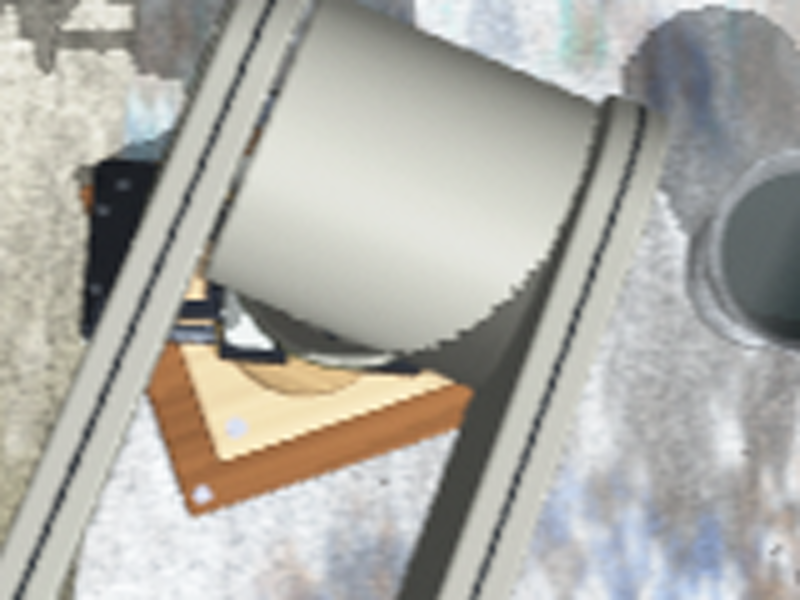

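The foot hangs upright, with its disc spanning crop columns 317–501 over the jig and the pin partly hidden at (400,303). I'll check the foot's offset in the grip and cross-check the pin in the scene view.

Run:
```python
from h import *
s=monitor.read_state();p=s['tool_pos'];print(p)
for dx in(0,-.0025):
  q=p.copy();q[0]+=dx
  a=np.linspace(0,2*np.pi,200)
  P=np.array([proj('scene',[q[0]+.04*np.cos(t),q[1]+.04*np.sin(t),z]) for t in a for z in(p[2]-.035,p[2]-.017)])
  print(dx,'crop extents',(P.min(0)-[260,190]+.5)*5-.5,(P.max(0)-[260,190]+.5)*5-.5)
im=cv2.imread('pics/s0_raw.png')
u,v=proj('scene',[.5567,-.1702,.051]);print(u,v)
u,v=int(u),int(v);print(u,v);print(im[v-7:v+9,u-10:u+11].sum(2))
# same in top: subpixel
im=cv2.imread('pics/t0_raw.png').sum(2).astype(float)
w=np.clip(im[237:243,358:365]-160,0,None);g=np.mgrid[237:243,358:365]
c=(w*g).sum((1,2))/w.sum();print('top pin',c[::-1],ray('top',c[1],c[0],.051))
```

```text
[ 0.55601582 -0.17080208  0.108714  ]
0 crop extents [312.13773197 163.63058632] [500.53206168 298.17619068]
-0.0025 crop extents [317.00341321 165.23810497] [505.62461965 299.98986986]
340.10204564227746 247.9759044532152
340 247
[[314 320 320 316 314 309 317 329 336 335 334 329 331 335 332 316 299 299
  302 313 318]
 [317 317 316 313 312 310 324 334 339 337 332 328 330 333 326 311 295 296
  306 311 319]
 [314 312 312 307 309 317 328 337 335 335 329 330 330 334 321 303 298 300
  307 318 318]
 [312 309 303 302 304 315 330 334 335 332 327 333 335 332 320 302 303 306
  310 314 314]
 [312 304 295 281 278 287 300 311 312 316 322 325 328 327 314 303 304 311
  314 316 314]
 [307 296 272 234 216 218 237 257 268 284 290 293 299 299 296 293 301 308
  318 315 320]
 [301 280 239 182 152 148 168 194 217 243 243 228 228 232 244 263 298 313
  315 318 319]
 [296 264 202 147 121 129 152 202 244 270 260 220 178 170 190 240 286 311
  313 313 317]
 [284 231 168 129 118 123 166 231 283 298 288 246 181 154 189 250 296 312
  311 318 317]
 [273 208 147 125 121 126 170 230 273 289 282 246 185 162 213 278 309 312
  314 314 315]
 [261 195 143 129 126 129 162 210 248 267 258 221 182 180 246 295 312 311
  312 318 319]
 [267 218 182 168 150 150 168 193 220 237 229 195 167 198 271 307 308 314
  313 316 316]
 [294 272 256 239 225 219 216 219 228 226 215 187 179 223 280 310 317 313
  313 316 311]
 [316 315 312 306 297 292 287 284 275 272 255 234 233 262 297 310 314 310
  317 315 308]
 [326 331 332 328 328 324 327 322 318 311 299 284 278 294 309 313 312 315
  316 314 311]
 [330 331 330 330 329 326 328 329 330 321 311 299 303 311 311 309 313 314
  310 309 308]]
top pin [361.13270321 239.97145558] [ 0.55700679 -0.17013934  0.051     ]
```

Emit:
servo_tool(
  plan=[
    [[0.9, 3.5, 1.5, -8, 0, 0, 0], [0.9, 0, 0, -8, 0, 0, 0], [0.9, 0, 0, -3, 0, 0, 0], [0.9, 0, 0, 0, 0, 0, 0], [0.9, 0, 0, 0, 0, 0, 0]],
  ],
)

```text
t: 10.95
tool_pos: [0.558, -0.1693, 0.0874]
orientation: [-3.139, 0.121, 0.001]
force: [-0.7, -0.0, -0.4]
opening: 0.0215
```

Emit:
servo_tool(
  plan=[
    [[0.9, 0, 0, -1.5, 0, 0, 0], [0.9, 0, 0, -1.5, 0, 0, 0], [0.9, 0, 0, -1.5, 0, 0, 0], [0.9, 0, 0, 0, 0, 0, 0]],
  ],
)

```text
t: 11.35
tool_pos: [0.558, -0.1693, 0.0828]
orientation: [-3.139, 0.121, 0.001]
force: [-0.3, 0.0, -1.2]
opening: 0.0215
```

Emit:
servo_tool(
  plan=[
    [[0.9, 0, 0, -1.5, 0, 0, 0], [0.9, 0, 0, 0, 0, 0, 0]],
  ],
)

```text
t: 11.55
tool_pos: [0.558, -0.1693, 0.0814]
orientation: [-3.139, 0.121, 0.0]
force: [-0.1, 0.5, -1.5]
opening: 0.0215
```

Emit:
servo_tool(
  plan=[
    [[0.9, 0, 0, -1.5, 0, 0, 0], [0.9, 0, 0, 0, 0, 0, 0]],
  ],
)

```text
t: 11.75
tool_pos: [0.5581, -0.1693, 0.0799]
orientation: [-3.139, 0.121, 0.0]
force: [-0.7, 0.5, -1.2]
opening: 0.0212
```

Emit:
servo_tool(
  plan=[
    [[0.9, 0, 0, -1.5, 0, 0, 0], [0.9, 0, 0, 0, 0, 0, 0]],
  ],
)

```text
t: 11.95
tool_pos: [0.5583, -0.1694, 0.0789]
orientation: [3.139, -0.121, 0.0]
force: [-2.1, 0.1, 3.2]
opening: 0.0214
```

Emit:
servo_tool(
  plan=[
    [[0.9, 0, 0, -1, 0, 0, 0], [0.9, 0, 0, -1, 0, 0, 0], [0.9, 0, 0, 0, 0, 0, 0]],
  ],
  force=35,
)

```text
t: 12.25
tool_pos: [0.5584, -0.1695, 0.0771]
orientation: [3.139, -0.121, 0.001]
force: [-2.5, 0.7, 5.3]
opening: 0.0213
```

Emit:
servo_tool(
  plan=[
    [[0.9, 0, 0, -1, 0, 0, 0], [0.9, 0, 0, -1, 0, 0, 0], [0.9, 0, 0, 0, 0, 0, 0]],
  ],
)

```text
t: 12.55
tool_pos: [0.5584, -0.1694, 0.0754]
orientation: [3.139, -0.121, 0.001]
force: [-3.2, 1.0, 7.8]
opening: 0.021
```

Emit:
servo_tool(
  plan=[
    [[0.9, 0, 0, -1, 0, 0, 0], [0.9, 0, 0, -1, 0, 0, 0], [0.9, 0, 0, 0, 0, 0, 0]],
  ],
)

```text
t: 12.85
tool_pos: [0.5584, -0.1695, 0.0736]
orientation: [3.139, -0.121, 0.001]
force: [-5.0, 1.4, 11.0]
opening: 0.0212
```

Emit:
servo_tool(
  plan=[
    [[0.9, 0, 0, -1, 0, 0, 0], [0.9, 0, 0, 0, 0, 0, 0]],
  ],
)

```text
t: 13.05
tool_pos: [0.5584, -0.1695, 0.0729]
orientation: [3.139, -0.121, 0.001]
force: [-6.3, 2.1, 12.4]
opening: 0.0212
```

Emit:
servo_tool(
  plan=[
    [[0.9, -1, 0.4, 0, 0, 0, 0], [0.9, 0, 0, -1, 0, 0, 0], [0.9, 0, 0, 0, 0, 0, 0]],
  ],
)

```text
t: 13.35
tool_pos: [0.5584, -0.1694, 0.0728]
orientation: [3.138, -0.121, 0.004]
force: [-4.6, 1.1, 14.6]
opening: 0.0213
```

Emit:
servo_tool(
  plan=[
    [[0.9, 0, 0, -1, 0, 0, 0], [0.9, 0, 0, 0, 0, 0, 0], [0.9, 0, 0, 0, 0, 0, 0]],
  ],
)

```text
t: 13.65
tool_pos: [0.5585, -0.1695, 0.0728]
orientation: [3.138, -0.121, 0.004]
force: [-8.6, 3.2, 21.8]
opening: 0.0213
```

The push goes rigid at z 0.0728 after about 6 mm of springy travel. I'll take a last look.

Run:
```python
from h import *
snap('scene','s4',(260,190,420,310),5)
s=monitor.read_state();print(s['t'],s['tool_pos'],s['force'],s['dq'].round(3),s['wrist_torque'])
```

```text
13.7 [ 0.55846792 -0.16948219  0.0728227 ] [-8.59129086  3.52580356 21.93478281] [ 0.001 -0.001  0.002 -0.001 -0.    -0.001] [0.61710079 1.53153986 0.01114763]
```

View pics/s4.png

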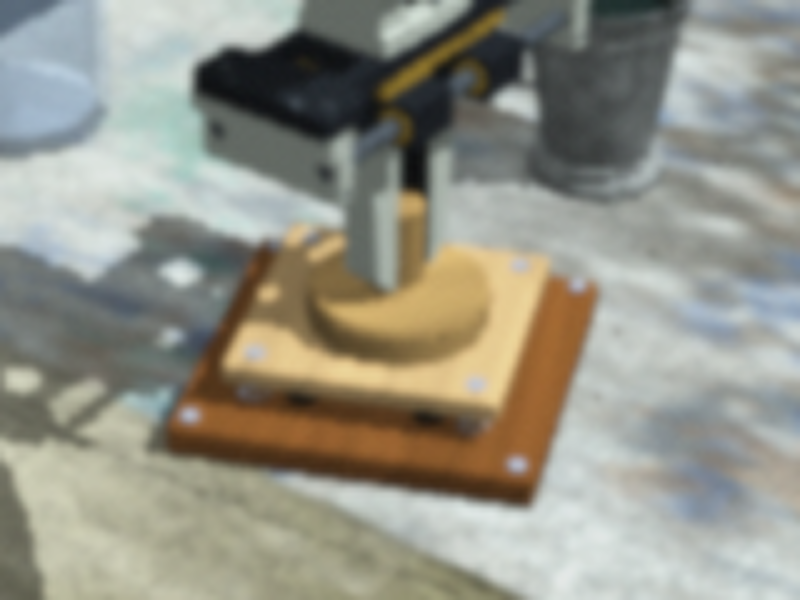

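The foot lies flat and upright on the lowered bed, its disc spanning crop (308–492, 350). With the bed down the pin stands 13 mm proud of it, so it must be inside the hole. I'm handing in.

```bash
python3 -c "
from plant import job; print(job.close_job())"
```

```text
the job is handed in; nothing more can be done
None
```

The foot is on the jig's pin, stem up, and was held pressed with the bed at its stop when I handed the job in at about 13.7 s. The hand-in reports no verdict.

- **Drawer:** I pulled it out about 156 mm by the handle, until the force rose to 20 N at the stop.
- **Foot:** I gripped it by the stem, carried it to the pin and lowered it. It went on at the first try, with no working about.
- **Pressing:** The bed pushed back with about 4 N at first contact. It then gave springily for about 6 mm and went rigid at 13–15 N.
- **Last checks:** The arm was at rest, pushing down with 22 N and gripping with 35 N. The final picture shows the foot flat and upright on the lowered bed.
- **Side force:** About 9 N of sideways force remained, so the foot is leaning against the pin. I shifted 1 mm to ease it, but it rose again with the final push.
- **Centring:** I estimate the foot is about 7 mm from the bed's centre, because the pin is set off centre. The limit is 12 mm.
- **Camera disagreement:** The two cameras disagreed by about 2 mm on the pin's position, so I aimed between them.
- **Bystanders:** No move went near the tape, the jar or the pot. I did not measure them again at the end.

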